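# Set the supply-room dispensing counter in order

### The job

Put the counter in order: stand the red-, blue- and yellow-capped bottles each in the round holder of the same colour as its cap, upright and flat on the holder's floor, and hang the rinsed green measuring cup, mouth down, on the angled draining peg so that its bottom rests on the peg's tip. Leave the white-capped bottle and the roll of tape where they are, and do not tip any bottle over. Finish with everything released and at rest.

Things in the scene. Friction and masses are not known exactly. Their poses are not given: they have to be found in the camera images.
- red_bottle_c (a point): The centre (52.5 mm above its underside) of an upright, closed white plastic bottle with a red screw cap and a red band. Round: the straight body is 50 mm in diameter up to 76 mm above its underside, then a short shoulder; the cap is 40 mm in diameter; 105 mm tall in all. About 150 g. z points up along its axis.
- blue_bottle_c (a point): The centre (52.5 mm above its underside) of an upright, closed white plastic bottle with a blue screw cap and a blue band. Round: the straight body is 50 mm in diameter up to 76 mm above its underside, then a short shoulder; the cap is 40 mm in diameter; 105 mm tall in all. About 150 g. z points up along its axis.
- yellow_bottle_c (a point): The centre (52.5 mm above its underside) of an upright, closed white plastic bottle with a yellow screw cap and a yellow band. Round: the straight body is 50 mm in diameter up to 76 mm above its underside, then a short shoulder; the cap is 40 mm in diameter; 105 mm tall in all. About 150 g. z points up along its axis.
- white_bottle_c (a point): The centre (52.5 mm above its underside) of an upright, closed white plastic bottle with a plain white screw cap (all white; it has no holder and stays where it is). Round: the straight body is 50 mm in diameter up to 76 mm above its underside, then a short shoulder; the cap is 40 mm in diameter; 105 mm tall in all. About 150 g. z points up along its axis.
- red_holder: A shallow round red plastic bottle holder, fixed to the counter, open at the top. Outside diameter 84 mm, inside diameter 74 mm, rim 18 mm above the counter, inner floor 4 mm above the counter. Origin: centre of its underside, on the counter; z up.
- blue_holder: A shallow round blue plastic bottle holder, fixed to the counter, open at the top. Outside diameter 84 mm, inside diameter 74 mm, rim 18 mm above the counter, inner floor 4 mm above the counter. Origin: centre of its underside, on the counter; z up.
- yellow_holder: A shallow round yellow plastic bottle holder, fixed to the counter, open at the top. Outside diameter 84 mm, inside diameter 74 mm, rim 18 mm above the counter, inner floor 4 mm above the counter. Origin: centre of its underside, on the counter; z up.
- cup_c (a point): The centre (half-way up, 35 mm from either end) of a straight-sided round green plastic measuring cup that stands upside down, mouth on the counter, closed bottom up. Outside diameter 62 mm, 70 mm tall, wall 3 mm, bottom 4 mm thick, so inside it is 56 mm wide and 66 mm deep. About 50 g. z points up, from the mouth to the closed bottom.
- peg_tip (a point): Top of the fixed draining peg, 106 mm above the counter: steel rod, 10 mm diameter, black ball tip 16 mm, on a round steel foot (110 mm wide, 12 mm high, green top). It leans 16 degrees towards this point's x axis (level): 66 mm below the tip its centre line is 17 mm to the -x side. A cup goes on most freely with its axis 8 mm to the -x side of the tip; hung, its centre is about 31 mm below the tip. z up.
- tape_c (a point): The centre (12 mm above its underside) of a roll of light brown tape lying flat, 72 mm outside diameter, 40 mm hole, 24 mm high, loose. It stays where it is.

How it is judged:
At the end, for the whole second after the job is handed in: Each coloured bottle upright (0.12 rad) in its holder, within 16 mm of its centre, on its floor (centre 52-61 mm up); cup hung mouth down, its centre within 32 mm sideways of the peg tip and 18-42 mm below, leaning under 0.6 rad; all at rest; white bottle and tape within 30 mm of their start (horizontal distance between red_bottle_c and red_holder below 0.016 m and z of red_bottle_c in the frame of red_holder between 0.052 and 0.061 m and angle between each of red_bottle_c, blue_bottle_c, yellow_bottle_c's own z axis and vertical below 0.12 rad and linear speed of each of red_bottle, blue_bottle, yellow_bottle below 0.02 m/s and horizontal distance between blue_bottle_c and blue_holder below 0.016 m and z of blue_bottle_c in the frame of blue_holder between 0.052 and 0.061 m and horizontal distance between yellow_bottle_c and yellow_holder below 0.016 m and z of yellow_bottle_c in the frame of yellow_holder between 0.052 and 0.061 m and horizontal distance between cup_c and peg_tip below 0.032 m and z of cup_c in the frame of peg_tip between -0.042 and -0.018 m and angle between cup_c's own z axis and vertical below 0.6 rad and linear speed of cup below 0.03 m/s and distance of each of white_bottle_c, tape_c from where it was at the start of the episode below 0.03 m); the robot touches nothing.
It fails at once if a bottle is tipped over (leans more than 45 degrees) (angle between any of red_bottle_c, blue_bottle_c, yellow_bottle_c, white_bottle_c's own z axis and vertical above 0.785 rad).
It fails at once if the white-capped bottle is moved by more than 30 mm (distance of white_bottle_c from where it was at the start of the episode above 0.03 m).
It fails at once if the roll of tape is moved by more than 30 mm (distance of tape_c from where it was at the start of the episode above 0.03 m).
It also fails if it takes over 115 s, if anything falls off the work surface, if the arm or the gripper's body presses on something with over 40 N, if the wrist force passes 120 N, or if a joint passes its speed limit or range.

### The arm

A 6-joint arm with a two-finger parallel gripper is mounted at the origin on the work surface. World frame = base frame: x ahead of the robot, y to its left, z up, the work surface at z = 0. Lengths are in m, angles in rad, forces in N, time in s.
With the tool pointing down it reaches from about 0.25 to 0.775 m from the base axis. Payload 4 kg.
Tool frame: the origin (TCP) lies at the very end of the fingers, on their centre line; the grasp point (between the pads) lies tcp_to_grasp behind it (tcp_to_grasp is the distance from the TCP to the grasp point, in m); z points along the fingers, y is the direction in which the jaws open and shut (so a half turn about z gives the same grasp; the last joint's range is limited). The gripper opens to 94 mm and grips with 3 to 60 N. Pads are 16 mm wide; open, the fingers measure 119 mm over their backs; the gripper's body (75 mm by 177 mm) begins 78 mm behind the grasp point.
Start: joints at [-1.305, 0.087, 1.371, -0, 1.684, -0.103], TCP at [0.198, -0.513, 0.206] pointing down, gripper open.
Joint ranges: [-3.1, 3.1], [-0.76, 2.03], [0.27, 2.55], [-1.08, 4.22], [0.17, 2.65], [-2.57, 2.57]. Speed limits (rad/s): [2.79, 2.79, 3.14, 3.14, 3.14, 3.14].

### API

Orientations are given as [roll, pitch, yaw] about the fixed x, y, z axes, in that order (R = Rz(yaw) Ry(pitch) Rx(roll)).
In Python, from bench import * gives the robot as it stands.
- The arm moves only by the tool play_rows, never from a script. Its argument "rows" is a list of rows, each a list of 3 entries, a list of its own where there are three numbers: the finger opening in cm, from 0 to 9.4, then the shift along the world's x, y, z in cm, then the turn, a rotation vector about the world's x, y, z in rad. A call has 1 to 8 rows; each row is the pose to reach, as a shift and turn from the pose commanded when the call began; what a row does not reach only later rows make up. A row lasts 1/12 s, in which the tool goes at most 41.7 mm and 7.16 degrees, less where a joint would pass 70% of its speed; a pose out of reach is approached as far as the arm can. A call with a gripper value outside its range is refused whole. The fingers move at their own pace and stop on an object; the grip force is fixed at half the most. Time passes only in rows, so rows that repeat a pose let the fingers close. It gives the time, the measured TCP pose, the force and the opening at its end, in the units of the state.
- get_obs(): the state, without advancing time (a new reading comes with each control period).
- snapshot(name): name is "scene" or "top" or "wrist"; returns a dict with "pixels" (420x560x3 uint8, red, green, blue), "fx", "fy", "cx", "cy" (pixels), "rvec" (rotation vector, rad) and "tvec" (3), from world to camera coordinates, as OpenCV has them. Camera axes: x right, y down, z forward; pixel columns grow to the right and rows downward; lengths in m; the calibration is good to about 2 mm. The wrist camera is an equidistant fisheye: a pixel r from the principal point sees the ray r / f radians off the axis. A picture is of the moment at which its call begins. There is no depth.
- close_job(): hands the job in, once; it reports no verdict.
Trained networks look in the newest picture that a camera, given by its name, has taken for a name from the list of things; names that differ only in an ending like _2 or _b are one class to them, and where a whole thing is asked for, a point or a joint stands for the part that bears it (a point fixed in the world has none). Each returns a list of dicts, best first, with "confidence" (0 to 1); they miss things now and then, are a little off and sometimes report something else, mostly with a low value. They report only what shows in the picture. A call takes as long as a camera call.
- silhouettes(camera, label): "mask" (420x560 bool, what is visible of it) and "point" ([row, column] in pixels, amid what is visible of it).
The state is a dict: "time": time; "joint_positions": joint angles; "qvel": joint speeds; "joint_torque": joint torques, N m; "tool_pos": TCP position; "ee_rot": TCP orientation; "wrist_force": force on the tool from outside, world axes, zero at the start; "wrist_torque": the same for the moment, N m; "width": finger opening in m.
Only numpy, scipy, OpenCV 4.12 (cv2) and the standard library are available. Lean on these libraries where they do the work, as an engineer would, in place of code of your own. Each camera call takes 0.05 s, during which the arm holds its last target. There are 200 camera calls.

## Working session

There is one attempt and no reset: what is moved stays moved. The work goes in short steps, Python scripts to look and compute and a tool call to move; the robot and the scene stay as the last step left them, time stands still between calls to the robot, and variables do not carry over. Pictures are saved under pics/ and viewed, about 12 in all and at most 16, crops included, and the job is handed in when it is done.

Besides the shell and the picture viewer there is one more tool, called after "Request:" as name(argument=value, ...) on one line, values as JSON. play_rows: Moves the arm, as the interface text tells. Its arguments: {"type":"object","properties":{"rows":{"type":"array"}},"required":["rows"]}

```bash
ls; mkdir -p pics; python3 - <<'E'
from bench import *
import cv2,numpy as np
print(get_obs())
try: print(tcp_to_grasp)
except Exception as e: print(e)
ims=[]
for n in ["scene","top"]:
    s=snapshot(n); cv2.imwrite(f"pics/{n}0.png",s["pixels"][:,:,::-1])
    print(n,{k:s[k] for k in s if k!="pixels"})
E
```

```text
pics
{'time': 0.0, 'joint_positions': array([-1.30508740e+00,  8.79415427e-02,  1.37223877e+00,  6.90912650e-06,
        1.68362506e+00, -1.03089054e-01]), 'qvel': array([ 1.48132169e-03, -6.54634321e-04, -1.43060356e-03, -8.50472217e-05,
       -7.18808086e-04,  9.95470175e-04]), 'joint_torque': array([ 2.26751348e-03, -3.40179420e+01, -3.02427793e+01,  7.20414030e-02,
        3.29855410e-02, -1.77439365e-04]), 'tool_pos': array([ 0.19812876, -0.51247802,  0.20431942]), 'ee_rot': array([-3.13939239e+00, -2.34533500e-04,  3.68798495e-01]), 'wrist_force': array([ 0.34913788,  0.0623379 , -0.14563667]), 'wrist_torque': array([ 0.06049061, -0.0114879 , -0.02156259]), 'width': 0.09383222302792762}
0.0188
scene {'fx': 498.105116475237, 'fy': 498.105116475237, 'cx': 274.61171070189573, 'cy': 213.50244232691963, 'rvec': array([ 1.4665338 ,  2.29307775, -0.70867631]), 'tvec': array([ 0.23690466, -0.35740597,  1.64862474])}
top {'fx': 398.5085480719541, 'fy': 398.5085480719541, 'cx': 279.9724975588264, 'cy': 211.67272631201251, 'rvec': array([ 2.17514671, -2.12044055,  0.17387197]), 'tvec': array([-0.03970419,  0.56112273,  1.22972675])}
```

View pics/scene0.png

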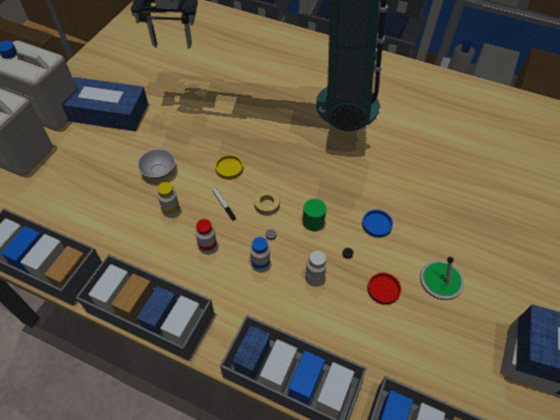

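View pics/top0.png

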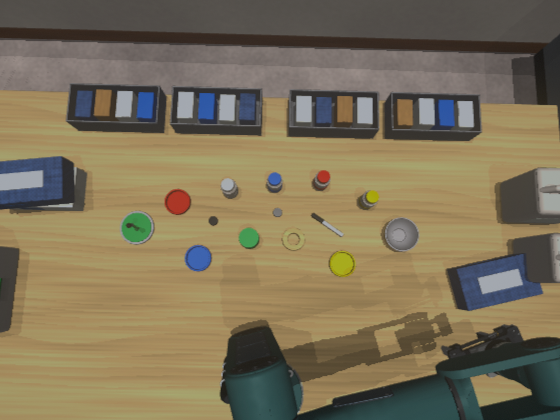

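```bash
cat > h.py <<'E'
from bench import *
import cv2,numpy as np
H={'red_bottle_c':.0525,'blue_bottle_c':.0525,'yellow_bottle_c':.0525,'white_bottle_c':.0525,'red_holder':.009,'blue_holder':.009,'yellow_holder':.009,'cup_c':.035,'peg_tip':.106,'tape_c':.012}
def ray(s,pt):
    R,_=cv2.Rodrigues(s['rvec']); t=np.asarray(s['tvec'])
    v=np.array([(pt[0]-s['cx'])/s['fx'],(pt[1]-s['cy'])/s['fy'],1.])
    return -R.T@t, R.T@v
def onz(s,pt,z):
    c,d=ray(s,pt); return c+d*(z-c[2])/d[2]
def proj(s,P):
    return cv2.projectPoints(np.float64(P).reshape(-1,3),s['rvec'],s['tvec'],np.array([[s['fx'],0,s['cx']],[0,s['fy'],s['cy']],[0,0,1]]),None)[0].reshape(-1,2)
E
python3 - <<'E'
from h import *
for cam in ["top","scene"]:
    s=snapshot(cam)
    for n,z in H.items():
        for d in silhouettes(cam,n)[:2]:
            m=d['mask']; r,c=np.nonzero(m)
            print(cam,n,round(d['confidence'],2),m.sum(),'bbox',c.min(),c.max(),r.min(),r.max(),'pt',np.round(d['point']),onz(s,d['point'][::-1],z).round(3))
E
```

```text
top red_bottle_c 0.86 291 bbox 312 330 170 190 pt [179. 321.] [ 0.67  -0.155  0.052]
top blue_bottle_c 0.56 335 bbox 238 258 228 248 pt [242. 247.] [0.461 0.075 0.052]
top blue_bottle_c 0.52 252 bbox 266 281 172 191 pt [182. 273.] [0.657 0.    0.052]
top yellow_bottle_c 0.67 296 bbox 358 378 190 209 pt [198. 365.] [ 0.61  -0.296  0.052]
top yellow_bottle_c 0.59 299 bbox 219 237 178 198 pt [188. 232.] [0.633 0.131 0.052]
top red_holder 0.8 546 bbox 164 189 189 214 pt [201. 178.] [0.593 0.311 0.009]
top blue_holder 0.59 544 bbox 184 210 245 270 pt [258. 196.] [0.411 0.241 0.009]
top yellow_holder 0.97 501 bbox 329 353 252 276 pt [264. 342.] [ 0.403 -0.23   0.009]
top yellow_holder 0.41 945 bbox 119 153 211 243 pt [228. 140.] [0.502 0.425 0.009]
top cup_c 0.78 345 bbox 238 258 228 248 pt [240. 247.] [0.47  0.078 0.035]
top peg_tip 0.89 855 bbox 120 152 211 243 pt [228. 139.] [0.491 0.396 0.106]
top tape_c 0.6 308 bbox 282 303 228 250 pt [241. 287.] [ 0.472 -0.051  0.012]
scene red_bottle_c 0.82 577 bbox 195 216 219 253 pt [234. 205.] [ 0.665 -0.156  0.052]
scene blue_bottle_c 0.87 607 bbox 250 269 237 272 pt [256. 261.] [0.662 0.005 0.052]
scene yellow_bottle_c 0.65 599 bbox 157 178 182 217 pt [198. 166.] [ 0.605 -0.31   0.052]
scene white_bottle_c 0.87 552 bbox 306 325 251 284 pt [268. 317.] [0.634 0.147 0.052]
scene white_bottle_c 0.19 466 bbox 254 279 191 215 pt [206. 264.] [ 0.518 -0.054  0.052]
scene red_holder 0.89 882 bbox 367 400 272 304 pt [291. 386.] [0.597 0.323 0.009]
scene blue_holder 0.63 685 bbox 362 391 209 237 pt [221. 376.] [0.406 0.233 0.009]
scene yellow_holder 0.19 872 bbox 367 400 272 304 pt [292. 384.] [0.603 0.319 0.009]
scene cup_c 0.7 657 bbox 302 326 198 230 pt [215. 313.] [0.477 0.072 0.035]
scene peg_tip 0.62 1343 bbox 421 463 258 299 pt [282. 446.] [0.568 0.44  0.106]
scene tape_c 0.62 530 bbox 254 280 191 215 pt [199. 266.] [ 0.466 -0.073  0.012]
```

The scene view shows all four bottles at the front (red 205,235; blue 260,254; yellow 167,198; white 316,267), cup 314,214, peg tip ~(450,260). The top view agrees; some network reports there are wrong (blue at the cup, yellow at the white bottle). Next I fit the known shapes.

```bash
cat >> h.py <<'E'
from scipy.optimize import least_squares
A=np.linspace(0,2*np.pi,60)
B=[(.025,0),(.025,.076),(.02,.086),(.02,.105)]
SH={'red_bottle_c':B,'blue_bottle_c':B,'yellow_bottle_c':B,'white_bottle_c':B,'cup_c':[(.031,0),(.031,.07)],'tape_c':[(.036,0),(.036,.024)],'red_holder':[(.042,0),(.042,.018)],'blue_holder':[(.042,0),(.042,.018)],'yellow_holder':[(.042,0),(.042,.018)],'peg_tip':[(.055,0),(.055,.012)]}
def bb(s,n,x,y,z0=0):
    P=np.concatenate([np.c_[x+r*np.cos(A),y+r*np.sin(A),0*A+z+z0] for r,z in SH[n]])
    q=proj(s,P); return np.r_[q.min(0),q.max(0)]
def mbb(m):
    r,c=np.nonzero(m); return np.array([c.min(),r.min(),c.max()+1,r.max()+1])-.5
def fit(obs,n,x0,z0=0):  # obs list of (s,mask)
    f=lambda p:np.concatenate([bb(s,n,*p,z0)-mbb(m) for s,m in obs])
    r=least_squares(f,x0,loss='soft_l1',diff_step=1e-4); return r.x,f(r.x)
E
python3 - <<'E'
from h import *
X={'red_bottle_c':(.667,-.155),'blue_bottle_c':(.66,.003),'yellow_bottle_c':(.607,-.303),'white_bottle_c':(.633,.14),'red_holder':(.595,.315),'blue_holder':(.41,.237),'yellow_holder':(.403,-.23),'cup_c':(.475,.075),'peg_tip':(.51,.42),'tape_c':(.47,-.055)}
S={c:snapshot(c) for c in ("top","scene")}
for n,x0 in X.items():
    obs=[]
    for c,s in S.items():
        for d in silhouettes(c,n):
            if np.abs(mbb(d['mask'])-bb(s,n,*x0)).max()<12: obs.append((s,d['mask'],c));break
    for o in [obs]+[[q] for q in obs]:
        p,r=fit([q[:2] for q in o],n,x0); print(n,[q[2] for q in o],p.round(4),r.round(1))
a=S['top']['pixels'][200:255,105:170]; b=S['scene']['pixels'][250:305,412:477]
im=np.hstack([cv2.resize(q,None,fx=6,fy=6,interpolation=cv2.INTER_CUBIC) for q in (a,b)])
cv2.imwrite('pics/peg.png',im[:,:,::-1])
E
```

```text
red_bottle_c ['top', 'scene'] [ 0.668  -0.1524] [-0.4 -0.1 -0.4  0.   0.1 -0.3 -0.7 -0.1]
red_bottle_c ['top'] [ 0.6679 -0.1537] [-0.  -0.1  0.   0.1]
red_bottle_c ['scene'] [ 0.6682 -0.1513] [ 0.4 -0.1 -0.4  0.1]
blue_bottle_c ['top', 'scene'] [ 0.6556 -0.001 ] [-1.4 -0.5  0.5  0.5 -0.7 -0.7  0.3  0.4]
blue_bottle_c ['top'] [ 0.6555 -0.0023] [-0.9 -0.5  0.9  0.5]
blue_bottle_c ['scene'] [ 6.557e-01 -5.000e-04] [-0.5 -0.6  0.5  0.6]
yellow_bottle_c ['top', 'scene'] [ 0.6078 -0.3038] [-0.1  0.3  0.5  0.1  0.1 -0.1  0.1  1. ]
yellow_bottle_c ['top'] [ 0.6084 -0.3031] [-0.3  0.1  0.3 -0.1]
yellow_bottle_c ['scene'] [ 0.6066 -0.3048] [-0.  -0.5  0.   0.5]
white_bottle_c ['top', 'scene'] [0.6344 0.1423] [-0.3 -0.1 -0.1  0.6 -0.3 -0.4 -0.2  0.7]
white_bottle_c ['top'] [0.6353 0.1417] [-0.1 -0.3  0.1  0.4]
white_bottle_c ['scene'] [0.6336 0.1425] [-0.1 -0.5  0.1  0.5]
red_holder ['scene'] [0.5919 0.314 ] [-0.3 -0.1  0.3  0.1]
red_holder ['scene'] [0.5919 0.314 ] [-0.3 -0.1  0.3  0.1]
blue_holder ['top', 'scene'] [0.4104 0.238 ] [ 0.5 -0.  -0.2  0.4 -0.4  0.2  0.4  0.2]
blue_holder ['top'] [
[... 189 characters left out ...]
ellow_holder ['top'] [ 0.4035 -0.2261] [ 0.  -0.2 -0.   0.2]
yellow_holder ['scene'] [ 0.4013 -0.2275] [-0.3 -0.3  0.3  0.3]
cup_c ['top', 'scene'] [0.4764 0.0735] [-0.1  0.4  0.9  0.8 -0.3  0.5  0.4  0.9]
cup_c ['top'] [0.4782 0.0747] [-0.5 -0.2  0.5  0.2]
cup_c ['scene'] [0.4743 0.0725] [-0.3 -0.2  0.3  0.1]
peg_tip ['top', 'scene'] [0.5052 0.4414] [-0.3  0.4 -0.1  0.4 -0.7  3.1  0.1 -0.3]
peg_tip ['top'] [0.5065 0.4409] [-0.1 -0.   0.1  0. ]
peg_tip ['scene'] [0.5016 0.4414] [-0.4  2.   0.4 -1.5]
tape_c ['top', 'scene'] [ 0.4791 -0.0669] [-0.6 -0.3 -0.1  0.6 -0.2 -0.4 -0.5  0.3]
tape_c ['top'] [ 0.4796 -0.0681] [-0.3 -0.4  0.3  0.4]
tape_c ['scene'] [ 0.4789 -0.066 ] [ 0.2 -0.3 -0.2  0.3]
```

View pics/peg.png

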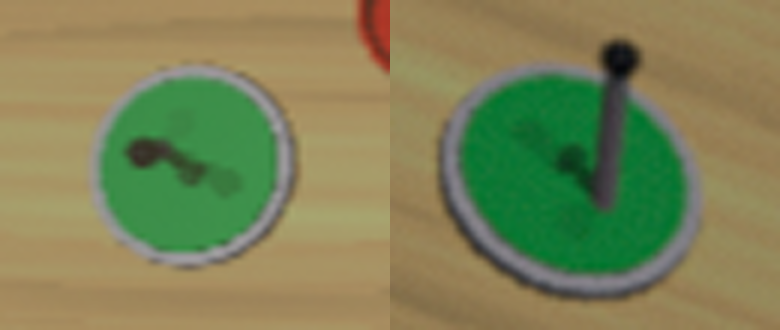

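The crop shows the ball tip at top-view px (129,225) and scene px (450,259.5), with the rod foot near scene px (448,283). Triangulating.

```bash
python3 - <<'E'
from h import *
t=snapshot('top');s=snapshot('scene')
pt=(145/6+105-.4,152/6+200-.4); ps=(230/6+412-.4,57/6+250-.4)
f=lambda P:np.r_[proj(t,P)[0]-pt,proj(s,P)[0]-ps]
r=least_squares(f,[.5,.42,.098]);print(r.x,r.fun)
print('at z .098',onz(t,pt,.098),onz(s,ps,.098))
for q in ((605,195),(603,207)): print('foot',onz(s,((q[0]-390)/6+411.6,q[1]/6+249.6),.012))
E
```

```text
[0.50019892 0.43383737 0.09801115] [-0.98208847  0.21326779 -0.81432536  0.05406758]
at z .098 [0.50092434 0.43094155 0.098     ] [0.49920807 0.43560038 0.098     ]
foot [0.50946851 0.45741881 0.012     ]
foot [0.51541846 0.45798945 0.012     ]
```

Request:
play_rows(rows=[[9.4,[4,4,2],[0,0,0]],[9.4,[8,6,2],[0,0,0]],[9.4,[12,8,2],[0,0,0]],[9.4,[16,10,2],[0,0,0]],[9.4,[20,12,2],[0,0,0]],[9.4,[24,14,2],[0,0,0]],[9.4,[28,16,2],[0,0,0]],[9.4,[32,18,2],[0,0,0]]])

```text
time: 3.07
tool_pos: [0.4858, -0.3488, 0.2257]
ee_rot: [3.141, -0.0, 0.369]
wrist_force: [0.4, -0.9, -0.6]
width: 0.0941
```

Request:
play_rows(rows=[[9.4,[3,1.2,0],[0,0,0]],[9.4,[6,2.4,0],[0,0,0]],[9.4,[9,3.6,0],[0,0,0]],[9.4,[9,3.6,0],[0,0,0]],[9.4,[9,3.6,0],[0,0,0]],[9.4,[9,3.6,0],[0,0,0]]])

```text
time: 3.57
tool_pos: [0.5736, -0.3144, 0.2252]
ee_rot: [-3.141, 0.001, 0.369]
wrist_force: [-0.3, -0.7, -0.1]
width: 0.0942
```

```bash
python3 - <<'E'
from h import *
o=get_obs();print(o['tool_pos'],o['joint_positions'])
s=snapshot('wrist');cv2.imwrite('pics/w1.png',s['pixels'][:,:,::-1])
E
```

```text
[ 0.57360253 -0.31436613  0.22523077] [-5.87556996e-01  3.22012211e-01  1.05517493e+00 -8.17874046e-04
  1.76515883e+00  6.14391961e-01]
```

View pics/w1.png

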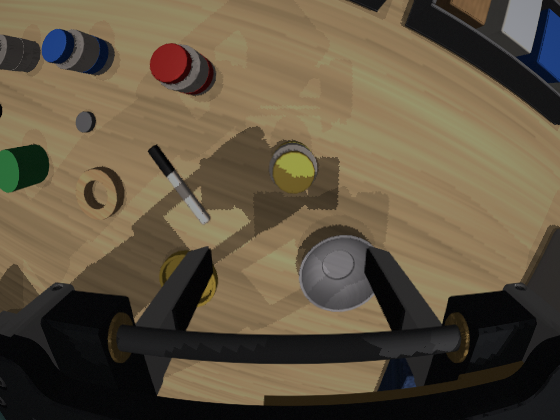

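The wrist view shows the yellow cap at (293,170), the bowl and yellow holder behind the fingers, and clear ground around the bottle. Descending on it.

Request:
play_rows(rows=[[9.4,[3.4,1.0,0],[0,0,0]],[9.4,[3.4,1.0,-4],[0,0,0]],[9.4,[3.4,1.0,-8],[0,0,0]],[9.4,[3.4,1.0,-11],[0,0,0]],[9.4,[3.4,1.0,-14],[0,0,0]],[9.4,[3.4,1.0,-17],[0,0,0]],[9.4,[3.4,1.0,-18.8],[0,0,0]],[9.4,[3.4,1.0,-18.8],[0,0,0]]])

```text
time: 4.28
tool_pos: [0.6034, -0.3034, 0.0318]
ee_rot: [-3.133, 0.007, 0.367]
wrist_force: [-1.1, -0.3, -0.9]
width: 0.0936
```

Request:
play_rows(rows=[[9.4,[0,0,0],[0,0,0]],[4.5,[0,0,0],[0,0,0]],[4.5,[0,0,0],[0,0,0]],[4.5,[0,0,0],[0,0,0]],[4.5,[0,0,0],[0,0,0]],[4.5,[0,0,0],[0,0,0]],[4.5,[0,0,0],[0,0,0]],[4.5,[0,0,0],[0,0,0]]])

```text
time: 4.95
tool_pos: [0.6084, -0.3043, 0.0378]
ee_rot: [3.141, -0.0, 0.369]
wrist_force: [0.1, -1.3, 0.5]
width: 0.0508
```

Request:
play_rows(rows=[[4.5,[0,0,3],[0,0,0]],[4.5,[0,0,6],[0,0,0]],[4.5,[-3.5,1.3,7],[0,0,0]],[4.5,[-7,2.6,7],[0,0,0]],[4.5,[-10.5,3.9,7],[0,0,0]],[4.5,[-14,5.2,7],[0,0,0]],[4.5,[-17.5,6.5,7],[0,0,0]],[4.5,[-20.6,7.8,7],[0,0,0]]])

```text
time: 5.62
tool_pos: [0.3997, -0.225, 0.1067]
ee_rot: [-3.14, 0.001, 0.369]
wrist_force: [0.6, -0.8, -0.5]
width: 0.0494
```

Request:
play_rows(rows=[[4.5,[0,0,0],[0,0,0]],[4.5,[0,0,0],[0,0,0]],[4.5,[0,0,0],[0,0,0]],[4.5,[0,0,0],[0,0,0]]])

```text
time: 5.95
tool_pos: [0.4033, -0.2267, 0.1079]
ee_rot: [3.141, -0.001, 0.369]
wrist_force: [0.3, -1.2, -1.3]
width: 0.0492
```

Request:
play_rows(rows=[[4.5,[0,0,-2],[0,0,0]],[4.5,[0,0,-4],[0,0,0]],[4.5,[0,0,-5],[0,0,0]],[4.5,[0,0,-5.8],[0,0,0]],[4.5,[0,0,-6.4],[0,0,0]],[4.5,[0,0,-6.4],[0,0,0]],[4.5,[0,0,-6.4],[0,0,0]],[4.5,[0,0,-6.4],[0,0,0]]])

```text
time: 6.62
tool_pos: [0.4027, -0.2265, 0.0443]
ee_rot: [3.14, -0.001, 0.369]
wrist_force: [-0.1, -0.7, -1.1]
width: 0.0494
```

```bash
python3 - <<'E'
from h import *
o=get_obs();print(o['tool_pos'],o['wrist_force'],o['width'])
s=snapshot('scene');cv2.imwrite('pics/s1.png',cv2.resize(s['pixels'][110:230,130:310],None,fx=4,fy=4,interpolation=cv2.INTER_CUBIC)[:,:,::-1])
E
```

```text
[ 0.40272867 -0.22653602  0.04432047] [-0.11264867 -0.66199174 -1.10356534] 0.049397360757580826
```

View pics/s1.png

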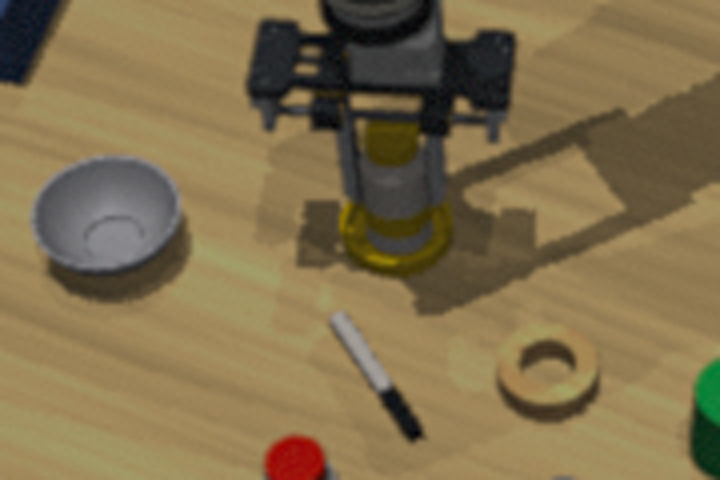

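The crop shows the yellow bottle upright inside its holder (about 395,200 in the crop). I'll release it.

Request:
play_rows(rows=[[4.5,[0,0,-0.2],[0,0,0]],[9.4,[0,0,-0.2],[0,0,0]],[9.4,[0,0,-0.2],[0,0,0]],[9.4,[0,0,-0.2],[0,0,0]],[9.4,[0,0,-0.2],[0,0,0]],[9.4,[0,0,3],[0,0,0]],[9.4,[0,0,7],[0,0,0]],[9.4,[0,0,10],[0,0,0]]])

```text
time: 7.33
tool_pos: [0.4023, -0.2262, 0.1457]
ee_rot: [3.141, -0.001, 0.369]
wrist_force: [1.4, -0.5, -0.2]
width: 0.0923
```

Request:
play_rows(rows=[[9.4,[3.8,1,0],[0,0,0]],[9.4,[7.6,2,0],[0,0,0]],[9.4,[11.4,3,0],[0,0,0]],[9.4,[15.2,4,0],[0,0,0]],[9.4,[19,5,0],[0,0,0]],[9.4,[22.8,6.2,0],[0,0,0]],[9.4,[26.5,7.4,0],[0,0,0]],[9.4,[26.5,7.4,0],[0,0,0]]])

```text
time: 8.0
tool_pos: [0.6719, -0.1489, 0.1392]
ee_rot: [-3.139, 0.0, 0.373]
wrist_force: [-1.5, 0.4, -1.6]
width: 0.0936
```

Request:
play_rows(rows=[[9.4,[0,0,0],[0,0,0]],[9.4,[0,0,0],[0,0,0]],[9.4,[0,0,0],[0,0,0]]])

```text
time: 8.25
tool_pos: [0.6662, -0.1528, 0.1444]
ee_rot: [3.141, -0.0, 0.368]
wrist_force: [-0.0, 0.3, 0.1]
width: 0.0937
```

Request:
play_rows(rows=[[9.4,[0.2,0,-3.5],[0,0,0]],[9.4,[0.2,0,-7],[0,0,0]],[9.4,[0.2,0,-9],[0,0,0]],[9.4,[0.2,0,-10],[0,0,0]],[9.4,[0.2,0,-10.6],[0,0,0]],[9.4,[0.2,0,-10.6],[0,0,0]],[9.4,[0.2,0,-10.6],[0,0,0]],[9.4,[0.2,0,-10.6],[0,0,0]]])

```text
time: 8.92
tool_pos: [0.6705, -0.1528, 0.0404]
ee_rot: [3.139, -0.004, 0.369]
wrist_force: [0.5, 0.1, 0.2]
width: 0.0939
```

Request:
play_rows(rows=[[4.5,[0,0,0],[0,0,0]],[4.5,[0,0,0],[0,0,0]],[4.5,[0,0,0],[0,0,0]],[4.5,[0,0,0],[0,0,0]],[4.5,[0,0,0],[0,0,0]],[4.5,[0,0,0],[0,0,0]],[4.5,[0,0,0],[0,0,0]],[4.5,[0,0,0],[0,0,0]]])

```text
time: 9.58
tool_pos: [0.6693, -0.1525, 0.0376]
ee_rot: [3.141, -0.0, 0.369]
wrist_force: [0.7, -0.6, 0.5]
width: 0.0494
```

Request:
play_rows(rows=[[4.5,[0,0,3],[0,0,0]],[4.5,[0,0,7],[0,0,0]],[4.5,[0,0,11],[0,0,0]],[4.5,[0,0,15],[0,0,0]],[4.5,[-0.5,3,16],[0,0,0]],[4.5,[-1,6.5,16],[0,0,0]],[4.5,[-1.5,10,16],[0,0,0]],[4.5,[-2,13.5,16],[0,0,0]]])

```text
time: 10.25
tool_pos: [0.6485, -0.0159, 0.1972]
ee_rot: [-3.141, 0.0, 0.368]
wrist_force: [0.3, 1.1, -2.0]
width: 0.0494
```

Request:
play_rows(rows=[[4.5,[-0.7,3.7,0],[0,0,0]],[4.5,[-1.4,7.4,0],[0,0,0]],[4.5,[-2.1,11.1,0],[0,0,0]],[4.5,[-2.8,14.8,0],[0,0,0]],[4.5,[-3.5,18.5,0],[0,0,0]],[4.5,[-4.2,22.2,0],[0,0,0]],[4.5,[-4.9,25.9,0],[0,0,0]],[4.5,[-5.5,29.6,0],[0,0,0]]])

```text
time: 10.92
tool_pos: [0.5929, 0.2806, 0.1966]
ee_rot: [-3.141, 0.002, 0.369]
wrist_force: [0.1, -0.5, -1.9]
width: 0.0498
```

Request:
play_rows(rows=[[4.5,[0,3,0],[0,0,0]],[4.5,[0,3,0],[0,0,0]],[4.5,[0,3,0],[0,0,0]],[4.5,[0,3,0],[0,0,0]],[4.5,[0,3,0],[0,0,0]]])

```text
time: 11.33
tool_pos: [0.5943, 0.3075, 0.1971]
ee_rot: [3.141, 0.001, 0.367]
wrist_force: [-0.5, -0.9, -1.8]
width: 0.0494
```

Request:
play_rows(rows=[[4.5,[-0.2,0.6,-4],[0,0,0]],[4.5,[-0.2,0.6,-8],[0,0,0]],[4.5,[-0.2,0.6,-11.5],[0,0,0]],[4.5,[-0.2,0.6,-13.2],[0,0,0]],[4.5,[-0.2,0.6,-14.2],[0,0,0]],[4.5,[-0.2,0.6,-15],[0,0,0]],[4.5,[-0.2,0.6,-15.4],[0,0,0]],[4.5,[-0.2,0.6,-15.4],[0,0,0]]])

```text
time: 12.0
tool_pos: [0.5929, 0.3145, 0.0442]
ee_rot: [3.142, -0.001, 0.368]
wrist_force: [-0.0, 0.8, -1.6]
width: 0.0492
```

Request:
play_rows(rows=[[4.5,[0,0,0],[0,0,0]],[9.4,[0,0,0],[0,0,0]],[9.4,[0,0,0],[0,0,0]],[9.4,[0,0,0],[0,0,0]],[9.4,[0,0,0],[0,0,0]],[9.4,[0,0,3],[0,0,0]],[9.4,[0,0,7],[0,0,0]],[9.4,[0,0,11],[0,0,0]]])

```text
time: 12.67
tool_pos: [0.591, 0.3145, 0.1532]
ee_rot: [3.141, 0.004, 0.369]
wrist_force: [0.8, -0.3, 0.4]
width: 0.092
```

```bash
python3 - <<'E'
from h import *
o=get_obs();print(o['tool_pos'],o['wrist_force'],o['width'])
s=snapshot('scene')
for n,x in (('red_bottle_c',(.592,.314)),('yellow_bottle_c',(.403,-.227)),('blue_bottle_c',(.6556,-.001)),('white_bottle_c',(.634,.142)),('cup_c',(.476,.0735))):
    z0=.004 if n[0] in 'ry' else 0
    for d in silhouettes('scene',n)[:3]:
        if np.abs(mbb(d['mask'])-bb(s,n,*x,z0)).max()<14: print(n,d['confidence'],fit([(s,d['mask'])],n,x,z0))
cv2.imwrite('pics/s2.png',cv2.resize(s['pixels'][140:320,150:480],None,fx=2.4,fy=2.4,interpolation=cv2.INTER_CUBIC)[:,:,::-1])
E
```

```text
[0.5910484  0.31449342 0.15321237] [ 0.77929595 -0.33913461  0.4170799 ] 0.09196213951628385
red_bottle_c 0.62 (array([0.58996888, 0.31740075]), array([ 0.10929627, -0.07267145, -0.10143497,  0.07655691]))
yellow_bottle_c 0.75 (array([ 0.40176549, -0.22433194]), array([-0.43758775, -0.3947111 ,  0.46197741,  0.3753052 ]))
blue_bottle_c 0.61 (array([ 0.65629547, -0.00162576]), array([-0.00486281, -0.57786067,  0.00544651,  0.57819311]))
white_bottle_c 0.72 (array([0.63231092, 0.14201484]), array([-0.05077743, -0.05061502,  0.04830306,  0.04933114]))
cup_c 0.85 (array([0.47427508, 0.07252918]), array([-0.3151981 , -0.16426015,  0.30073776,  0.14907343]))
```

View pics/s2.png

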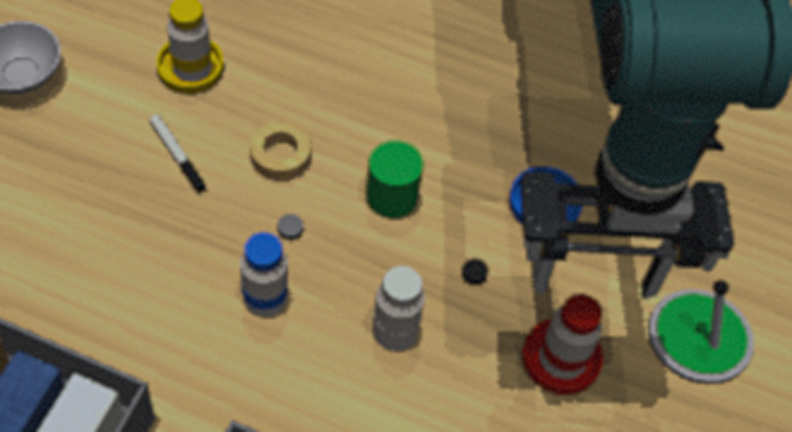

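The crop shows red (570,340) and yellow (190,45) standing in their holders. The fits put them within about 4 mm of centre. Next is the blue bottle.

Request:
play_rows(rows=[[9.4,[0.8,-4,0],[0,0,0]],[9.4,[1.6,-8,0],[0,0,0]],[9.4,[2.4,-12,0],[0,0,0]],[9.4,[3.2,-16,0],[0,0,0]],[9.4,[4,-20,0],[0,0,0]],[9.4,[4.8,-24,0],[0,0,0]],[9.4,[5.6,-28,0],[0,0,0]],[9.4,[6.4,-31.5,0],[0,0,0]]])

```text
time: 13.63
tool_pos: [0.6549, -0.0027, 0.1506]
ee_rot: [-3.14, 0.005, 0.368]
wrist_force: [0.4, -0.5, 0.8]
width: 0.0938
```

Request:
play_rows(rows=[[9.4,[0,0,0],[0,0,0]],[9.4,[0,0,0],[0,0,0]],[9.4,[0,0,0],[0,0,0]],[9.4,[0,0,0],[0,0,0]]])

```text
time: 13.97
tool_pos: [0.6554, 0.0013, 0.1522]
ee_rot: [-3.14, 0.002, 0.37]
wrist_force: [-0.7, -0.2, 0.0]
width: 0.0941
```

Request:
play_rows(rows=[[9.4,[0,-0.1,-4],[0,0,0]],[9.4,[0,-0.1,-8],[0,0,0]],[9.4,[0,-0.1,-10],[0,0,0]],[9.4,[0,-0.1,-11],[0,0,0]],[9.4,[0,-0.1,-11.5],[0,0,0]],[9.4,[0,-0.1,-11.5],[0,0,0]],[9.4,[0,-0.1,-11.5],[0,0,0]],[9.4,[0,-0.1,-11.5],[0,0,0]]])

```text
time: 14.63
tool_pos: [0.6578, -0.0009, 0.0413]
ee_rot: [3.139, -0.004, 0.369]
wrist_force: [-0.4, 0.0, 0.8]
width: 0.0943
```

Request:
play_rows(rows=[[4.5,[0,0,0],[0,0,0]],[4.5,[0,0,0],[0,0,0]],[4.5,[0,0,0],[0,0,0]],[4.5,[0,0,0],[0,0,0]],[4.5,[0,0,0],[0,0,0]],[4.5,[0,0,0],[0,0,0]],[4.5,[0,0,0],[0,0,0]],[4.5,[0,0,0],[0,0,0]]])

```text
time: 15.3
tool_pos: [0.6563, -0.0015, 0.0385]
ee_rot: [3.141, -0.0, 0.369]
wrist_force: [0.7, -1.1, 0.2]
width: 0.0493
```

Request:
play_rows(rows=[[4.5,[0,0,3],[0,0,0]],[4.5,[0,0,7],[0,0,0]],[4.5,[0,0,11],[0,0,0]],[4.5,[0,0,14],[0,0,0]],[4.5,[-2.5,2.5,14],[0,0,0]],[4.5,[-5,5,14],[0,0,0]],[4.5,[-7.5,7.5,14],[0,0,0]],[4.5,[-10,10,14],[0,0,0]]])

```text
time: 15.97
tool_pos: [0.5547, 0.0997, 0.178]
ee_rot: [-3.141, 0.001, 0.368]
wrist_force: [-0.8, 0.3, -1.0]
width: 0.0498
```

Request:
play_rows(rows=[[4.5,[-2.5,2.4,0],[0,0,0]],[4.5,[-5,4.8,0],[0,0,0]],[4.5,[-7.5,7.2,0],[0,0,0]],[4.5,[-10,9.5,0],[0,0,0]],[4.5,[-12.5,11.7,0],[0,0,0]],[4.5,[-14.6,13.9,0],[0,0,0]],[4.5,[-14.6,13.9,0],[0,0,0]],[4.5,[-14.6,13.9,0],[0,0,0]]])

```text
time: 16.63
tool_pos: [0.4089, 0.2387, 0.1783]
ee_rot: [3.141, 0.0, 0.372]
wrist_force: [0.2, -0.8, -1.9]
width: 0.0495
```

Request:
play_rows(rows=[[4.5,[0,0,0],[0,0,0]],[4.5,[0,0,0],[0,0,0]]])

```text
time: 16.8
tool_pos: [0.4107, 0.2372, 0.1782]
ee_rot: [3.141, 0.0, 0.368]
wrist_force: [-0.4, -0.2, -1.6]
width: 0.0498
```

Down by 13.5, to TCP height 0.043.

Request:
play_rows(rows=[[4.5,[0,0,-4],[0,0,0]],[4.5,[0,0,-8],[0,0,0]],[4.5,[0,0,-10.5],[0,0,0]],[4.5,[0,0,-12],[0,0,0]],[4.5,[0,0,-13],[0,0,0]],[4.5,[0,0,-13.5],[0,0,0]],[4.5,[0,0,-13.5],[0,0,0]],[4.5,[0,0,-13.5],[0,0,0]]])

```text
time: 17.47
tool_pos: [0.4115, 0.2379, 0.0445]
ee_rot: [-3.142, -0.002, 0.368]
wrist_force: [0.2, -0.1, -1.7]
width: 0.0492
```

Request:
play_rows(rows=[[4.5,[0,0,0],[0,0,0]],[9.4,[0,0,0],[0,0,0]],[9.4,[0,0,0],[0,0,0]],[9.4,[0,0,0],[0,0,0]],[9.4,[0,0,0],[0,0,0]],[9.4,[0,0,3],[0,0,0]],[9.4,[0,0,7],[0,0,0]],[9.4,[0,0,11],[0,0,0]]])

```text
time: 18.13
tool_pos: [0.409, 0.2374, 0.1536]
ee_rot: [3.141, 0.003, 0.369]
wrist_force: [1.7, -0.1, 0.3]
width: 0.0922
```

Request:
play_rows(rows=[[9.4,[1.6,-4,0],[0,0,0]],[9.4,[3,-8,0],[0,0,0]],[9.4,[4.5,-12,0],[0,0,0]],[9.4,[6.5,-16.4,0],[0,0,0]],[9.4,[6.5,-16.4,0],[0,0,0]],[9.4,[6.5,-16.4,0],[0,0,0]],[9.4,[6.5,-16.4,0],[0,0,0]],[9.4,[6.5,-16.4,0],[0,0,0]]])

```text
time: 18.8
tool_pos: [0.4746, 0.0752, 0.1534]
ee_rot: [-3.141, 0.0, 0.37]
wrist_force: [0.7, -0.5, 0.4]
width: 0.0945
```

```bash
python3 - <<'E'
from h import *
o=get_obs();print(o['tool_pos'],o['ee_rot'])
s=snapshot('scene')
for n,x,z0 in (('blue_bottle_c',(.41,.238),.004),('cup_c',(.476,.0735),0)):
    for d in silhouettes('scene',n)[:3]:
        if np.abs(mbb(d['mask'])-bb(s,n,*x,z0)).max()<14: print(n,d['confidence'],fit([(s,d['mask'])],n,x,z0))
w=snapshot('wrist')
cv2.imwrite('pics/c3.png',np.hstack([cv2.resize(s['pixels'][150:290,270:450],(540,420)),w['pixels'][:,160:400]])[:,:,::-1])
print(w['fx'],w['cx'],w['cy'],w['rvec'],w['tvec'])
d=silhouettes('wrist','cup_c')
if d: print(d[0]['confidence'],d[0]['point'],mbb(d[0]['mask']))
E
```

```text
[0.47460344 0.07518924 0.15341746] [-3.14068376e+00  1.63604490e-04  3.70187746e-01]
blue_bottle_c 0.68 (array([0.41258426, 0.24001659]), array([-0.54043569, -1.09659583,  0.49746165,  1.03853416]))
cup_c 0.59 (array([0.47465806, 0.07115672]), array([-0.8230875 , -1.23350632,  0.76796982,  1.07806837]))
325.19226210127806 288.20273347289015 214.72967014032443 [-2.39599149  1.63693562  0.23184179] [-0.10298385  0.43582758  0.4706875 ]
0.87 [216.3, 288.5] [255.5 172.5 328.5 254.5]
```

View pics/c3.png

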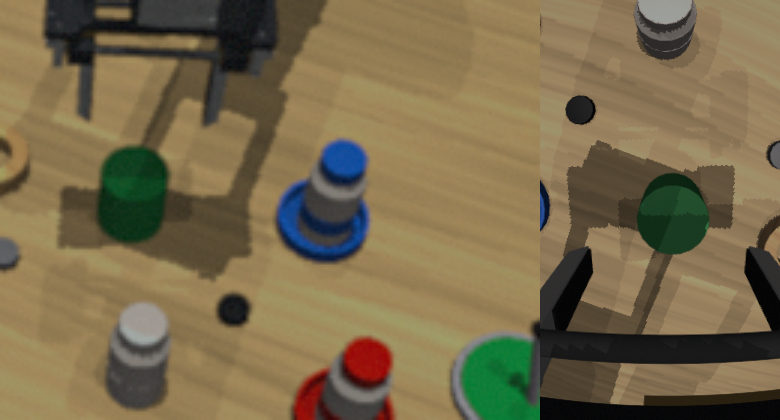

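The blue bottle stands in its holder, and the cup is centred between the fingers. Grasping the cup.

Request:
play_rows(rows=[[9.4,[0.1,-0.2,-4],[0,0,0]],[9.4,[0.1,-0.2,-8],[0,0,0]],[9.4,[0.1,-0.2,-10.5],[0,0,0]],[9.4,[0.1,-0.2,-11.5],[0,0,0]],[9.4,[0.1,-0.2,-12.2],[0,0,0]],[9.4,[0.1,-0.2,-12.2],[0,0,0]],[9.4,[0.1,-0.2,-12.2],[0,0,0]],[9.4,[0.1,-0.2,-12.2],[0,0,0]]])

```text
time: 19.72
tool_pos: [0.4779, 0.072, 0.0337]
ee_rot: [3.14, -0.004, 0.369]
wrist_force: [1.0, -0.5, 0.3]
width: 0.0934
```

Request:
play_rows(rows=[[5.8,[0,0,0],[0,0,0]],[5.8,[0,0,0],[0,0,0]],[5.8,[0,0,0],[0,0,0]],[5.8,[0,0,0],[0,0,0]],[5.8,[0,0,0],[0,0,0]],[5.8,[0,0,0],[0,0,0]],[5.8,[0,0,0],[0,0,0]]])

```text
time: 20.3
tool_pos: [0.4762, 0.0719, 0.0317]
ee_rot: [3.141, -0.0, 0.369]
wrist_force: [-0.2, -0.5, 1.8]
width: 0.0622
```

Request:
play_rows(rows=[[5.8,[0,0,3],[0,0,0]],[5.8,[0,0,7],[0,0,0]],[5.8,[0,0,11],[0,0,0]],[5.8,[0,0,15],[0,0,0]],[5.8,[0.2,3,16],[0,0,0]],[5.8,[0.4,6.5,16],[0,0,0]],[5.8,[0.7,10,16],[0,0,0]],[5.8,[0.9,13,16],[0,0,0]]])

```text
time: 20.97
tool_pos: [0.4852, 0.2037, 0.1919]
ee_rot: [-3.141, -0.001, 0.369]
wrist_force: [-0.3, -1.0, -1.5]
width: 0.0625
```

Request:
play_rows(rows=[[5.8,[0.2,3.5,0],[0,0,0]],[5.8,[0.4,7,0],[0,0,0]],[5.8,[0.6,10.5,0],[0,0,0]],[5.8,[0.8,14,0],[0,0,0]],[5.8,[1,17.5,0],[0,0,0]],[5.8,[1.4,21,0],[0,0,0]],[5.8,[1.8,23.9,0],[0,0,0]],[5.8,[1.8,23.9,0],[0,0,0]]])

```text
time: 21.63
tool_pos: [0.502, 0.4458, 0.1888]
ee_rot: [-3.14, 0.002, 0.374]
wrist_force: [0.1, 0.1, -0.7]
width: 0.0624
```

Request:
play_rows(rows=[[5.8,[0,0,0],[0,0,0]],[5.8,[0,0,0],[0,0,0]],[5.8,[0,0,0],[0,0,0]],[5.8,[0,0,0],[0,0,0]]])

```text
time: 21.97
tool_pos: [0.5034, 0.4396, 0.1921]
ee_rot: [3.141, -0.0, 0.367]
wrist_force: [0.5, -0.3, -1.1]
width: 0.0624
```

```bash
python3 - <<'E'
from h import *
o=get_obs();print(o['tool_pos'],o['wrist_force'],o['width'])
a=snapshot('top')['pixels'][175:275,80:205]; s=snapshot('scene'); b=s['pixels'][170:310,380:510]
p=np.r_[o['tool_pos'][:2]]
for d in silhouettes('scene','cup_c')[:2]:
    print(d['confidence'],d['point'],mbb(d['mask']),bb(s,'cup_c',*p,o['tool_pos'][2]-.0317))
cv2.imwrite('pics/p4.png',np.hstack([cv2.resize(q,None,fx=f,fy=f,interpolation=cv2.INTER_CUBIC)[:400] for q,f in ((a,4),(b,2.9))])[:,:,::-1])
E
```

```text
[0.50342519 0.43955693 0.19208241] [ 0.48237021 -0.33115194 -1.06596334] 0.06244519975656511
0.94 [243.0, 466.4] [445.5 222.5 485.5 259.5] [445.61384186 219.94377271 483.58062049 259.61537807]
```

View pics/p4.png

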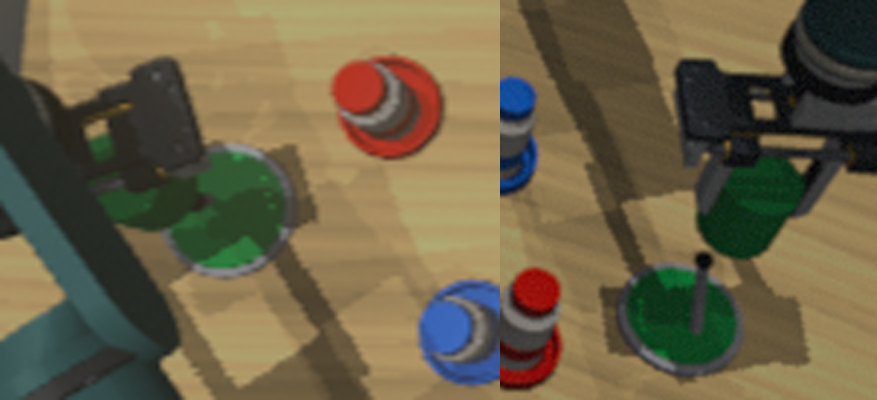

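The cup is held upright above the peg, its mask within about 2 px of the prediction. I lower it while watching the force.

Request:
play_rows(rows=[[5.8,[0,0.1,-2],[0,0,0]],[5.8,[0,0.1,-4],[0,0,0]],[5.8,[0,0.1,-5],[0,0,0]],[5.8,[0,0.1,-6],[0,0,0]],[5.8,[0,0.1,-7],[0,0,0]],[5.8,[0,0.1,-7],[0,0,0]],[5.8,[0,0.1,-7],[0,0,0]]])

```text
time: 22.7
tool_pos: [0.503, 0.4417, 0.1212]
ee_rot: [3.141, 0.001, 0.369]
wrist_force: [-0.1, -1.2, -0.6]
width: 0.0619
```

```bash
python3 - <<'E'
from h import *
b=snapshot('scene')['pixels'][200:310,400:510]
cv2.imwrite('pics/p5.png',cv2.resize(b,None,fx=5,fy=5,interpolation=cv2.INTER_CUBIC)[:,:,::-1])
E
```

```text
(no output)
```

View pics/p5.png

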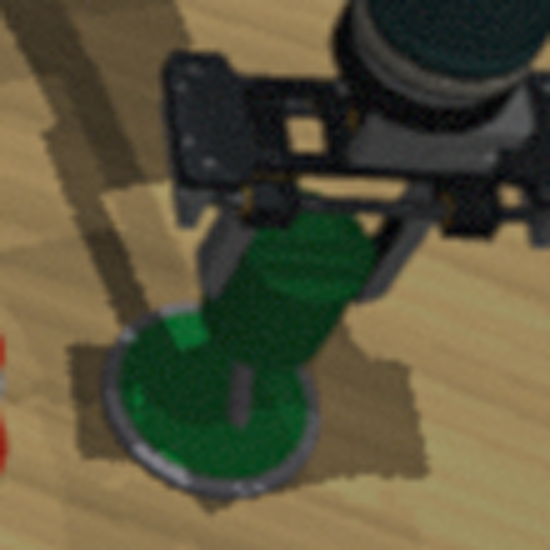

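The ball is inside the cup and the rod shows below the mouth at (240,395). There is no contact force, so I keep lowering.

Request:
play_rows(rows=[[5.8,[0,0,-1.2],[0,0,0]],[5.8,[0,0,-2.4],[0,0,0]],[5.8,[0,0,-3.4],[0,0,0]],[5.8,[0,0,-4.2],[0,0,0]],[5.8,[0,0,-4.7],[0,0,0]],[5.8,[0,0,-4.7],[0,0,0]],[5.8,[0,0,-4.7],[0,0,0]]])

```text
time: 23.33
tool_pos: [0.503, 0.4418, 0.074]
ee_rot: [3.141, 0.001, 0.369]
wrist_force: [-0.8, 0.3, 0.1]
width: 0.0624
```

Request:
play_rows(rows=[[5.8,[0,0,-0.1],[0,0,0]],[5.8,[0,0,-0.2],[0,0,0]],[5.8,[0,0,-0.2],[0,0,0]],[5.8,[0,0,-0.2],[0,0,0]]])

```text
time: 23.67
tool_pos: [0.5033, 0.442, 0.0728]
ee_rot: [-3.142, -0.001, 0.369]
wrist_force: [-0.3, 0.2, -1.0]
width: 0.0625
```

Request:
play_rows(rows=[[5.8,[0,0,-0.1],[0,0,0]],[7.2,[0,0,-0.1],[0,0,0]],[8.5,[0,0,-0.1],[0,0,0]],[9.4,[0,0,-0.1],[0,0,0]],[9.4,[0,0,-0.1],[0,0,0]],[9.4,[0,0,-0.1],[0,0,0]],[9.4,[0,0,-0.1],[0,0,0]],[9.4,[0,0,-0.1],[0,0,0]]])

```text
time: 24.33
tool_pos: [0.5031, 0.4419, 0.0715]
ee_rot: [3.142, -0.0, 0.369]
wrist_force: [-0.2, 0.6, 0.3]
width: 0.0941
```

```bash
python3 - <<'E'
from h import *
b=snapshot('scene')['pixels'][200:310,400:510]; w=snapshot('wrist')['pixels'][100:420,130:450]
cv2.imwrite('pics/p6.png',np.hstack([cv2.resize(b,(400,400),interpolation=cv2.INTER_CUBIC),cv2.resize(w,(400,400))])[:,:,::-1])
E
```

```text
(no output)
```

View pics/p6.png

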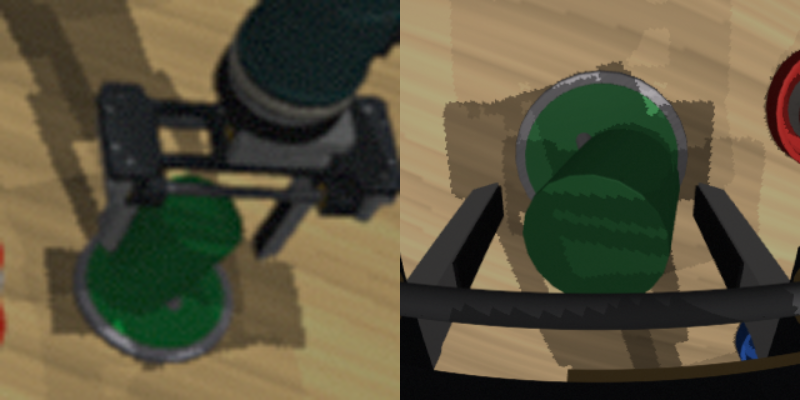

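The cup hangs on the peg with a lean and is clear of both open fingers in the wrist view (500–695, cup 525–675). I retreat upward.

Request:
play_rows(rows=[[9.4,[0,0,1],[0,0,0]],[9.4,[0,0,2.5],[0,0,0]],[9.4,[0,0,4],[0,0,0]],[9.4,[0,0,6],[0,0,0]],[9.4,[0,0,9],[0,0,0]],[9.4,[0,0,12],[0,0,0]],[9.4,[0,0,15],[0,0,0]],[9.4,[-4,0,15],[0,0,0]]])

```text
time: 25.1
tool_pos: [0.4709, 0.4431, 0.2292]
ee_rot: [-3.139, -0.016, 0.363]
wrist_force: [-1.0, 0.2, 1.4]
width: 0.0939
```

Request:
play_rows(rows=[[9.4,[-3.5,-2,0],[0,0,0]],[9.4,[-7,-4,0],[0,0,0]],[9.4,[-10,-7,0],[0,0,0]],[9.4,[-13,-10,0],[0,0,0]],[9.4,[-16,-13,0],[0,0,0]],[9.4,[-16,-13,0],[0,0,0]],[9.4,[-16,-13,0],[0,0,0]]])

```text
time: 25.68
tool_pos: [0.302, 0.311, 0.2229]
ee_rot: [-3.141, -0.003, 0.369]
wrist_force: [-1.1, 1.1, -0.8]
width: 0.094
```

```bash
python3 - <<'E'
from h import *
S={c:snapshot(c) for c in ("scene","top")}; s=S['scene']
for n,x,z0 in (('red_bottle_c',(.592,.314),.004),('yellow_bottle_c',(.403,-.227),.004),('blue_bottle_c',(.41,.238),.004),('white_bottle_c',(.634,.142),0),('tape_c',(.479,-.067),0)):
    for d in silhouettes('scene',n)[:3]:
        if np.abs(mbb(d['mask'])-bb(s,n,*x,z0)).max()<14: print(n,[q.round(4) for q in fit([(s,d['mask'])],n,x,z0)]);break
# cup pose: x,y,z, tilt vector
obs=[]
for c in S:
    for d in silhouettes(c,'cup_c')[:2]:
        print(c,d['confidence'],mbb(d['mask']),d['mask'].sum())
    d=silhouettes(c,'cup_c'); 
    if d: obs.append((S[c],d[0]['mask']))
def sil(s,p):
    R,_=cv2.Rodrigues(np.array([p[3],p[4],0.]))
    P=np.concatenate([np.c_[.031*np.cos(A),.031*np.sin(A),0*A+z] for z in(-.035,.035)])@R.T+p[:3]
    return proj(s,P)
U=np.array([[np.cos(a),np.sin(a)] for a in np.linspace(0,2*np.pi,16,endpoint=False)])
def f(p):
    o=[]
    for s,m in obs:
        r,c=np.nonzero(m); o.append((sil(s,p)@U.T).max(0)-(np.c_[c,r]@U.T).max(0)-.3)
    return np.concatenate(o)
r=least_squares(f,[.503,.44,.075,0,0],loss='soft_l1',diff_step=1e-4); print('cup',r.x.round(3),'tilt',np.hypot(*r.x[3:]),'rms',f(r.x).std())
a=S['top']['pixels'][195:265,90:160];b=s['pixels'][200:310,400:510]
cv2.imwrite('pics/p7.png',np.hstack([cv2.resize(q,(400,400),interpolation=cv2.INTER_CUBIC) for q in (a,b)])[:,:,::-1])
E
```

```text
red_bottle_c [array([0.5905, 0.3162]), array([-0.3911, -0.0807,  0.3598,  0.0689])]
yellow_bottle_c [array([ 0.4018, -0.2243]), array([-0.4376, -0.3947,  0.462 ,  0.3753])]
blue_bottle_c [array([0.4127, 0.2397]), array([-1.6756, -1.1159,  1.3523,  1.0193])]
white_bottle_c [array([0.6336, 0.1424]), array([-1.1107, -0.5637,  0.9993,  0.5351])]
tape_c [array([ 0.4783, -0.0648]), array([ 0.6589, -0.3288, -0.6607,  0.3335])]
scene 0.73 [428.5 247.5 466.5 282.5] 901
scene 0.37 [304.5 250.5 326.5 285.5] 618
top 0.74 [114.5 213.5 145.5 235.5] 553
cup [ 0.503  0.436  0.075 -0.207 -0.082] tilt 0.22248619125515942 rms 0.2991885272364097
```

View pics/p7.png

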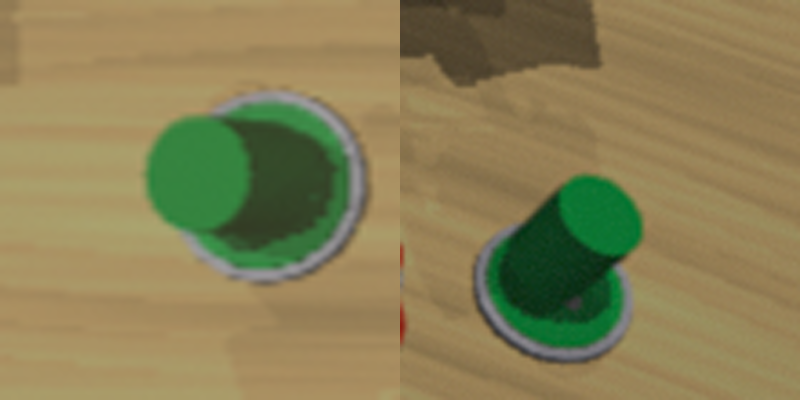

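The cup hangs on the peg: centre about 31 mm below the tip, 4 mm sideways, lean 0.22 rad. I let it settle, check that nothing moves, and hand in.

Request:
play_rows(rows=[[9.4,[0,0,0],[0,0,0]],[9.4,[0,0,0],[0,0,0]],[9.4,[0,0,0],[0,0,0]],[9.4,[0,0,0],[0,0,0]],[9.4,[0,0,0],[0,0,0]],[9.4,[0,0,0],[0,0,0]],[9.4,[0,0,0],[0,0,0]],[9.4,[0,0,0],[0,0,0]]])

```text
time: 26.9
tool_pos: [0.3031, 0.3119, 0.2215]
ee_rot: [3.142, -0.0, 0.369]
wrist_force: [0.0, 0.1, 0.2]
width: 0.094
```

```bash
python3 - <<'E'
from h import *
a=snapshot('top');d=silhouettes('top','cup_c')[0];print(mbb(d['mask']),d['mask'].sum())
s=snapshot('scene');d=silhouettes('scene','cup_c')[0];print(mbb(d['mask']),d['mask'].sum())
for i in range(8): s2=snapshot('scene')
print('px diff',np.abs(s2['pixels'].astype(int)-s['pixels'])[240:290,420:475].mean())
print(close_job())
E
```

```text
[114.5 213.5 145.5 235.5] 552
[430.5 247.5 465.5 282.5] 807
px diff 1.8904242424242423
the job is handed in; nothing more can be done
None
```

The job is handed in at about 27 s of the 115 s allowed. The red, blue and yellow bottles stand in their holders, and the green cup hangs mouth down on the peg. The gripper is open and well clear of everything.

My last checks, from the camera fits:

| Thing | Result | Limit |
|---|---|---|
| Coloured bottles, distance from holder centre | about 3 mm | 16 mm |
| Cup centre below peg tip | about 31 mm | 18–42 mm |
| Cup centre sideways from peg tip | about 4 mm | 32 mm |
| Cup lean | about 0.22 rad | 0.6 rad |
| White bottle and roll of tape, moved | about 2 mm or less, which is measurement noise | 30 mm |

- **Bottle height and tilt:** I did not measure these separately. The fits assumed each bottle upright on its holder's floor; they matched within about 1 px for red and yellow and 1.7 px for blue.
- **At rest:** In the top view the cup's outline was the same before and after a wait of more than a second. In the scene view the last two outlines differed by about 2 px and roughly 10 % in area. I put that down to noise in the network's mask, because successive pictures differed only slightly (mean 1.9 grey levels).
- **Network errors:** In the first top view the network confused the blue and yellow bottles with other things. I rejected those reports against the pictures.

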